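# Knock a jammed coupling out of the drilling nest

### The arm

A 6-joint arm with a two-finger parallel gripper is mounted at the origin on a cart in front of the work surface, level with it; the furniture and walls round the work are solid. World frame = base frame: x ahead of the robot, y to its left, z up, the work surface at z = 0. Lengths are in m, angles in rad, forces in N, time in s.
With the tool pointing down it reaches from about 0.275 to 0.875 m from the base axis. Payload 12.5 kg.
Tool frame: the origin (TCP) lies at the very end of the fingers, on their centre line; the grasp point (between the pads) lies 19 mm behind it (r.grasp_offset is the distance from the TCP to the grasp point, in m); z points along the fingers, y is the line along which they close (so a half turn about z gives the same grasp; the last joint's range is limited). The gripper opens to 85 mm and grips with 20 to 120 N. Pads are 22 mm wide; open, the fingers measure 114 mm over their backs; the gripper's body (76 mm by 85 mm) begins 54 mm behind the grasp point. The pads swing forward as they close: fully open they stand 13 mm farther back than shut.
Start: joints at [1.121, 0.351, 1.652, -0, 1.139, -0.085], TCP at [0.196, 0.514, 0.231] pointing down, gripper open.
Joint ranges: [-2.75, 2.75], [-0.79, 2.1], [0.01, 2.65], [-1.57, 4.71], [0.07, 3.14], [-2.87, 2.87]. Speed limits (rad/s): [2.22, 2.22, 2.79, 3.14, 3.14, 3.14].

### API

Orientations are given as a unit quaternion [w, x, y, z].
In Python, from plant import r, get_image, calibration, ticket, nets gives the robot as it stands.
- The arm moves only by the tool play_rows, never from a script. Its argument "increments" is a list of rows, each a list of 7 numbers: the finger opening in cm, from 0 to 8.54, then the shift along the world's x, y, z in cm, then the turn, a rotation vector about the world's x, y, z in rad. In form: [[grip, dx, dy, dz, ax, ay, az], ...]. A call has 1 to 8 rows; each row shifts and turns the commanded pose from where the row before left it; what a row does not reach is not made up. A row lasts 1/12 s, in which the tool goes at most 41.7 mm and 7.16 degrees, less where a joint would pass 70% of its speed; a pose out of reach is approached as far as the arm can. A call is refused whole if a number of a shift passes 4.17 or a number of a turn 0.125, either way. A call with a gripper value outside its range is refused whole. The fingers move at their own pace and stop on an object; "grip_force" is the grip in N (left out, the last holds). Time passes only in rows, so rows that do not move let the fingers close. It gives the time, the measured TCP pose, the force, the opening and the grip force at its end, in the units of the state.
- r.read_state(): the state, without advancing time (a new reading comes with each control period).
- get_image(name): name is "scene" or "top"; returns (picture, depth): 400x640x3 uint8, blue, green, red; 400x640 float32, m along the optical axis (not along the pixel's ray), 0 where there is no reading.
- calibration(name): a dict with "mtx" (3x3 intrinsics, pixels), "origin" and "rotation" of the camera in the world. Camera axes: x right, y up, looking along -z (the intrinsics and any distortion apply to the point x, -y, -z); pixel columns grow to the right and rows downward; lengths in m; the calibration is good to about 2 mm. A picture is of the moment at which its call begins. calibration takes no time and is no camera call.
- ticket.sign_off(): hands the job in; it is judged then, once.
Trained networks look in the newest picture that a camera, given by its name, has taken for a name from the list of things; names that differ only in an ending like _2 or _b are one class to them, and where a whole thing is asked for, a point or a joint stands for the part that bears it (a point fixed in the world has none). Each returns a list of dicts, best first, with "conf" (0 to 1); they miss things now and then, are a little off and sometimes report something else, mostly with a low value. They report only what shows in the picture. A call takes as long as a camera call. They do not tell look-alikes from the thing itself.
- nets.spot_in(camera, name): "centre" ([x, y, z] in m, in the coordinates of the camera as it stood for that picture, good to about 4 mm: the middle of the surface that is visible of it).
- nets.regions_of(camera, name): "pixels" (400x640 bool, what is visible of it).
The state is a dict: "t": time; "joints": joint angles; "qd": joint speeds; "joint_torque": joint torques, N m; "tool_pos": TCP position; "tcp_rot": TCP orientation; "force": force on the tool from outside, world axes, zero at the start; "wrist_torque": the same for the moment, N m; "finger_gap": finger opening in m; "grasp_force": force on a finger pad.
Only numpy, scipy, OpenCV 4.12 (cv2) and the standard library are available. Lean on these libraries where they do the work, as an engineer would, in place of code of your own. Each camera call takes 0.05 s, during which the arm holds its last target. There are 200 camera calls.

### The job

A pipe coupling is jammed below the rim of the bored drilling nest. Lift the nest's knockout rod fully up by the black grip that sticks out under the front of the block, so that the coupling is pushed up out of the bore; then take the coupling out and stand it upright in the free half of the steel tray, setting it down gently and leaving the two couplings already there in place. Finally put the knockout rod fully down again, ready for the next part.

Things in the scene. Friction and masses are not known exactly. Their poses are not given: they have to be found in the camera images.
- nest: drilling nest, fixed: grey steel block 110 x 110 mm, underside 84 and top 147 mm above the bench, on a riser and dark base plate (120 x 130 x 12 mm). In it a steel liner of 62 mm outer, 49.6 mm inner diameter, rim 150 mm above the bench. Origin: on the bench under the bore's centre; z up; -x is the front (towards the robot), where the knockout grip sticks out; block's front face at x = -55 mm
- nest_mouth (a point): centre of the liner's rim, 150 mm above the bench on the bore's axis; axes as the nest's
- knockout (a joint): height of the knockout rod, m: 0 = fully down, 0.028 = fully up (stops at both ends). The rod comes up through a hole in the nest's floor and carries a 46 mm pad on which the coupling stands. Stiff sliding fit: about 12 N lift it with the coupling on it, about 5 N push it down, and it stays where it is left
- knockout_grip (a point): middle of the rod's round black grip: level cylinder, 22 mm diameter, 32 mm long along the nest's x; 74 mm ahead of the bore's axis, 3 to 35 mm ahead of the block's front; 40 mm above the bench with the rod down, 68 mm up; moves only vertically. No room for an upright gripper there: come from the front, fingers pointing down and about 30 degrees in under the block, one each side. Axes as nest
- coupling: the jammed coupling: dark turned pipe sleeve, 47 mm outer and 37 mm inner diameter, 50 mm long, 0.2 kg, upright, the smallest of the three. Origin: centre of its underside; z along its axis. At the start it stands on the rod's pad, 98 mm above the bench, its top 2 mm below the liner's rim; with the rod fully up it stands 26 mm proud of the rim and stays there
- tray: fixed open steel tray, 140 x 200 mm (x, y), walls 3 mm thick, rim 25 mm above the bench, inner floor 3 mm above it. Origin: on the bench under its centre, z up. The two other couplings stand in its +y half; the free half is -y (its middle at about y = -45 mm)
- coupling_mid: another coupling, 52 mm diameter, 56 mm high, standing in the tray at about x = 33, y = 62 mm of the tray's frame. Origin: centre of its underside. Leave alone
- coupling_big: another coupling, 58 mm diameter, 62 mm high, standing in the tray at about x = -33, y = 62 mm of the tray's frame. Origin: centre of its underside. Leave alone
Mind the look-alikes: they are no part of the job. Leave any orange or turquoise look-alike of the coupling alone.

How it is judged:
By the outcome, as a careful person would: the job done as asked, in the order asked, and still so for the second after the job is handed in, with the robot touching nothing.
It also fails if it takes over 64 s, if anything falls off the work surface, if the arm or the gripper's body presses on something with over 40 N, if the wrist force passes 120 N, or if a joint passes its speed limit or range.

## Working session

There is one attempt and no reset: what is moved stays moved. The work goes in short steps, Python scripts to look and compute and a tool call to move; the robot and the scene stay as the last step left them, time stands still between calls to the robot, and variables do not carry over. Pictures are saved under pics/ and viewed, at most 10 in all, crops included, and the job is handed in when it is done.

Besides the shell and the picture viewer there is one more tool, called as name([rows], argument=value, ...), one row to a line, values as JSON. play_rows: Moves the arm, as the interface text tells. Its arguments: {"type":"object","properties":{"increments":{"type":"array"},"grip_force":{"type":"number"}},"required":["increments"]}

```bash
mkdir -p pics; cat > h.py <<'E'
import numpy as np, cv2
from plant import r,get_image,calibration,ticket,nets
def w(cam,p):
    c=calibration(cam); return np.array(c["origin"])+np.array(c["rotation"])@np.array(p)
def cloud(cam,d):
    c=calibration(cam);K=np.array(c["mtx"]);v,u=np.mgrid[:400,:640]
    P=np.stack([(u-K[0,2])/K[0,0]*d,-(v-K[1,2])/K[1,1]*d,-d],-1)
    W=P@np.array(c["rotation"]).T+np.array(c["origin"]);W[d==0]=np.nan;return W
E
python3 - <<'E'
from h import *
np.set_printoptions(precision=3,suppress=True)
for cam in("scene","top"):
    im,d=get_image(cam);cv2.imwrite(f"pics/{cam}0.png",im);np.save(cam+"0.npy",d)
    c=calibration(cam);print(cam,c["origin"],np.array(c["rotation"]).tolist(),[k for k in c])
    for n in("nest","knockout_grip","coupling","tray"):
        for o in nets.spot_in(cam,n)[:4]:print(n,round(o["conf"],2),w(cam,o["centre"]))
s=r.read_state();print(s["t"],s["tool_pos"],s["tcp_rot"])
E
```

```text
scene [ 0.286 -0.467  0.75 ] [0.9022461879825626, 0.3456780197097271, -0.08799442343724255, -0.24231282344201865] ['mtx', 'origin', 'rotation']Traceback (most recent call last):
  File "<stdin>", line 7, in <module>
  File "h.py", line 4, in w
    c=calibration(cam); return np.array(c["origin"])+np.array(c["rotation"])@np.array(p)
                                                     ~~~~~~~~~~~~~~~~~~~~~~~^~~~~~~~~~~~
ValueError: matmul: Input operand 1 has a mismatch in its core dimension 0, with gufunc signature (n?,k),(k,m?)->(n?,m?) (size 3 is different from 4)
```

View pics/scene0.png

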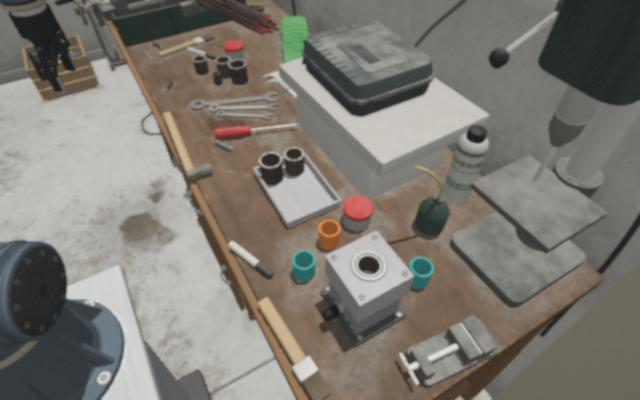

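The scene picture shows the nest (bore at about px 368,262), its black grip at (332,312), and the tray at (297,188) with two couplings in its far-left half. Turquoise and orange look-alikes stand beside the nest. The rotation turns out to be a quaternion, so I'll fix the helper.

```bash
cat > h.py <<'E'
import numpy as np, cv2
from scipy.spatial.transform import Rotation as Ro
from plant import r,get_image,calibration,ticket,nets
np.set_printoptions(precision=4,suppress=True)
def RC(c): q=c["rotation"]; return Ro.from_quat([q[1],q[2],q[3],q[0]]).as_matrix()
def w(cam,p):
    c=calibration(cam); return np.array(c["origin"])+RC(c)@np.array(p)
def cloud(cam,d):
    c=calibration(cam);K=np.array(c["mtx"]);v,u=np.mgrid[:400,:640]
    P=np.stack([(u-K[0,2])/K[0,0]*d,-(v-K[1,2])/K[1,1]*d,-d],-1)
    W=P@RC(c).T+np.array(c["origin"]);W[d==0]=np.nan;return W
def proj(cam,p):
    c=calibration(cam);q=(np.array(p)-c["origin"])@RC(c);uv=np.array(c["mtx"])@[q[0]/-q[2],-q[1]/-q[2],1];return uv[:2]
E
python3 - <<'E'
from h import *
for cam in("scene","top"):
    im,d=get_image(cam);cv2.imwrite(f"pics/{cam}0.png",im);np.save(cam+"0.npy",d)
    c=calibration(cam);print(cam,c["origin"],RC(c)[:,2]);W=cloud(cam,d)
    for n in("nest","knockout_grip","coupling","tray"):
        for o in nets.spot_in(cam,n)[:5]:print(n,round(o["conf"],2),w(cam,o["centre"]),proj(cam,w(cam,o["centre"])))
    for n,zlo,zhi in(("nest",.143,.149),("tray",.02,.028)):
        for o in nets.regions_of(cam,n)[:1]:
            m=cv2.dilate(o["pixels"].astype(np.uint8),np.ones((3,3)))>0
            p=W[m];p=p[(p[:,2]>zlo)&(p[:,2]<zhi)];
            if len(p)>9: print(n,o["conf"],len(p),"rect",cv2.minAreaRect((p[:,:2]*1000).astype(np.float32)),np.median(p[:,2]))
s=r.read_state();print(s["t"],s["tool_pos"],s["tcp_rot"])
E
```

```text
scene [ 0.2862 -0.4673  0.7504] [-0.3263 -0.5811  0.7455]
nest 0.86 [ 0.5293 -0.2086  0.1383] [365.4943 283.0366]
knockout_grip 0.83 [ 0.4814 -0.1861  0.0521] [333.0869 308.7655]
coupling 0.97 [ 0.4819 -0.0686  0.0301] [302.9828 267.4203]
coupling 0.86 [ 0.5608 -0.1706  0.1436] [368.2064 256.9652]
coupling 0.72 [ 0.6853 -0.1995  0.0376] [422.4054 270.1125]
coupling 0.65 [ 0.5656 -0.0248  0.0322] [326.8911 235.2032]
coupling 0.38 [0.6098 0.2114 0.0349] [293.915  162.5646]
tray 0.79 [0.5845 0.1281 0.002 ] [301.318 195.906]
nest 0.84 2878 rect ((549.6240844726562, -185.3612518310547), (111.7855224609375, 111.8387680053711), 89.8978271484375) 0.14687376879849717
tray 0.73 435 rect ((581.98779296875, 155.35159301757812), (204.06944274902344, 144.80535888671875), 88.10033416748047) 0.023837477543472874
top [0.4782 0.0172 1.0354] [-0.0958  0.0105  0.9954]
nest 0.74 [ 0.5446 -0.1737  0.145 ] [394.1158 208.7033]
knockout_grip 0.64 [ 0.5395 -0.1857  0.1057] [395.6038 212.0867]
coupling 0.56 [ 0.5554 -0.1958  0.148 ] [404.0007 204.1003]
coupling 0.55 [ 0.6869 -0.1998  0.0389] [395.3873 157.2274]
tray 0.55 [0.5893 0.141  0.0102] [264.5015 193.0254]
nest 0.64 1629 rect ((551.8602294921875, -185.67703247070312), (109.68384552001953, 109.90985107421875), 89.68154907226562) 0.1472064318211126
tray 0.57 552 rect ((584.8795166015625, 155.93092346191406), (203.7060546875, 144.20045471191406), 88.45440673828125) 0.024693507558481986
0.8 [0.1962 0.5138 0.2313] [ 0.      0.1814  0.9834 -0.    ]
```

View pics/top0.png

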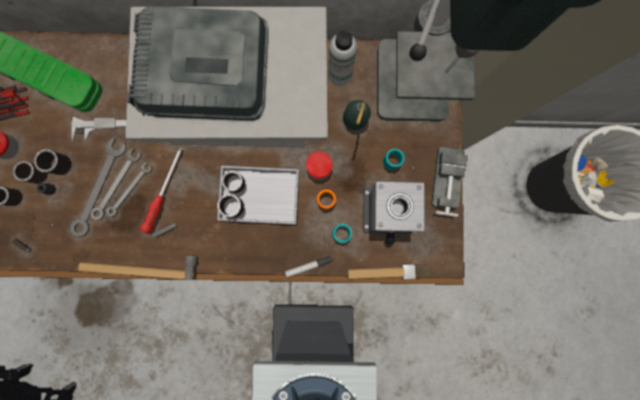

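Top view confirms the layout: nest bore at (400,206), grip at (390,238), tray's free half at about (272,195). Nest is at about (0.5505,-0.1855) with yaw ≈ 0, tray centre at about (0.583,0.1555) with yaw ≈ -1.7°. I'm setting out now.

play_rows([
  [8.5, 0.5, -4, 0, 0, 0, 0.046],
  [8.5, 0.5, -4, 0, 0, 0, 0.046],
  [8.5, 0.5, -4, 0, 0, 0, 0.046],
  [8.5, 0.5, -4, 0, 0, 0, 0.046],
  [8.5, 0.5, -4, 0, 0, 0, 0.046],
  [8.5, 0.5, -4, 0, 0, 0, 0.046],
  [8.5, 0.5, -4, 0, 0, 0, 0.046],
  [8.5, 0.5, -4, 0, 0, 0, 0.043],
])

```text
t: 1.47
tool_pos: [0.2358, 0.1922, 0.2313]
tcp_rot: [0.0, -0.002, 1.0, 0.0]
force: [1.0, 0.2, 0.0]
finger_gap: 0.0853
grasp_force: 0.0
```

```bash
python3 - <<'E'
from h import *
W=cloud("scene",np.load("scene0.npy")).reshape(-1,3)
W=W[(W[:,2]>.006)&(abs(W[:,1]+.1855)<.08)&(W[:,0]>.3)&(W[:,0]<.495)&(W[:,2]<.2)]
for x in np.arange(.3,.495,.015):
    m=W[(W[:,0]>=x)&(W[:,0]<x+.015)]
    if len(m):print(round(x,3),len(m),m[:,2].max(),m[:,1].min(),m[:,1].max())
g=W[(W[:,2]>.025)&(W[:,0]>.45)&(abs(W[:,1]+.1855)<.03)];print("grip",g.min(0),g.max(0),np.median(g,0))
s=r.read_state();print(s["t"],s["tool_pos"],s["tcp_rot"],s["joints"])
E
```

```text
0.36 138 0.016560562193004502 -0.26317525575348066 -0.10568034938850468
0.375 718 0.017785285420736874 -0.2654822090157014 -0.1063468789444767
0.39 432 0.01838113075056136 -0.26529630570465657 -0.10556893112110916
0.405 36 0.014786657876906473 -0.26496717604511727 -0.2251618708713141
0.45 43 0.05174151575078001 -0.19578550136416278 -0.17610504967133467
0.465 94 0.05342143444197922 -0.19666699211951572 -0.1751191689418653
0.48 925 0.1499563361412215 -0.25027316749649586 -0.1210387513340977
grip [ 0.4593 -0.2154  0.0355] [ 0.495  -0.1558  0.1485] [ 0.4941 -0.1881  0.0969]
1.4667 [0.2358 0.1922 0.2313] [ 0.0003 -0.0018  1.      0.0002] [ 0.5306 -0.1324  2.2029 -0.0001  1.0704 -1.0436]
```

play_rows([
  [8.5, 2, -3.7, 0, 0, -0.0655, 0],
  [8.5, 2, -3.7, 0, 0, -0.0655, 0],
  [8.5, 2, -3.7, 0, 0, -0.0655, 0],
  [8.5, 2, -3.7, 0, 0, -0.0655, 0],
  [8.5, 2, -3.7, 0, 0, -0.0655, 0],
  [8.5, 2, -3.7, 0, 0, -0.0655, 0],
  [8.5, 2, -3.7, 0, 0, -0.0655, 0],
  [8.5, 2, -3.7, 0, 0, -0.065, 0],
])

```text
t: 2.13
tool_pos: [0.3794, -0.0668, 0.2314]
tcp_rot: [0.232, -0.001, 0.973, 0.004]
force: [1.1, 1.4, -0.0]
finger_gap: 0.0851
grasp_force: 0.0
```

play_rows([
  [7, 0.8, -2.7, -2.5, 0, 0, 0],
  [6, 0.8, -2.7, -2.5, 0, 0, 0],
  [5.5, 0.8, -2.7, -2.5, 0, 0, 0],
  [5.5, 0.8, 0, -2.5, 0, 0, 0],
  [5.5, 0.8, 0, -2.5, 0, 0, 0],
  [5.5, 0, 0, 0, 0, 0, 0],
])

```text
t: 2.63
tool_pos: [0.4232, -0.1422, 0.1119]
tcp_rot: [0.22, 0.002, 0.975, 0.004]
force: [-0.1, 0.9, 1.0]
finger_gap: 0.055
grasp_force: 0.0
```

```bash
python3 - <<'E'
from h import *
im,d=get_image("scene");cv2.imwrite("pics/s1.png",cv2.resize(im[180:380,220:520],None,fx=2.5,fy=2.5))
s=r.read_state();print(s["t"],s["tool_pos"],s["tcp_rot"],s["joints"],s["finger_gap"])
W=cloud("scene",d)
for o in nets.spot_in("scene","knockout_grip")[:2]:print(o["conf"],w("scene",o["centre"]))
E
```

```text
2.6833 [ 0.4229 -0.1419  0.1134] [0.2212 0.0001 0.9752 0.0038] [-0.573   0.2395  2.2809  0.7997  0.3414 -2.8669] 0.05503408253973684
0.75 [ 0.4818 -0.1862  0.0523]
```

View pics/s1.png

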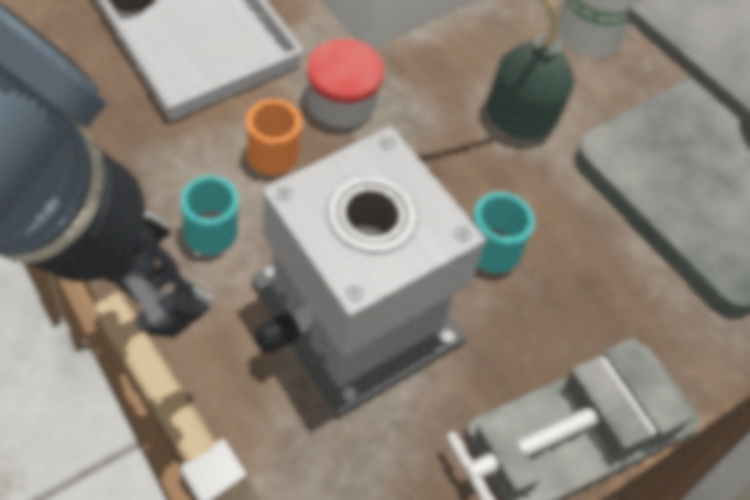

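The last joint ran onto its range limit at q6 = -2.87. The gripper is symmetric, so I'll take the half turn about the tool axis.

play_rows([
  [5.5, 0, 0, 0.3, 0.0535, 0, -0.1115],
  [5.5, 0, 0, 0.3, 0.0535, 0, -0.1115],
  [5.5, 0, 0, 0.3, 0.0535, 0, -0.1115],
  [5.5, 0, 0, 0.3, 0.0535, 0, -0.1115],
  [5.5, 0, 0, 0, 0.0535, 0, -0.1115],
  [5.5, 0, 0, 0, 0.0535, 0, -0.1115],
  [5.5, 0, 0, 0, 0.0535, 0, -0.1115],
  [5.5, 0, 0, 0, 0.0535, 0, -0.1115],
])

```text
t: 3.4
tool_pos: [0.4232, -0.1423, 0.1283]
tcp_rot: [0.198, 0.465, 0.856, 0.108]
force: [0.1, 0.9, 0.6]
finger_gap: 0.0552
grasp_force: 0.0
```

play_rows([
  [5.5, 0, 0, 0, 0.0535, 0, -0.1115],
  [5.5, 0, 0, 0, 0.0535, 0, -0.1115],
  [5.5, 0, 0, 0, 0.0535, 0, -0.1115],
  [5.5, 0, 0, 0, 0.0535, 0, -0.1115],
  [5.5, 0, -1, 0, 0.0535, 0, -0.1115],
  [5.5, 0, -1, 0, 0.0535, 0, -0.1115],
  [5.5, 0, -1, 0, 0.0535, 0, -0.1115],
  [5.5, 0, -1, 0, 0.0535, 0, -0.1115],
])

```text
t: 4.07
tool_pos: [0.4231, -0.1828, 0.1284]
tcp_rot: [0.125, 0.816, 0.532, 0.187]
force: [0.8, -0.0, -0.1]
finger_gap: 0.0553
grasp_force: 0.0
```

play_rows([
  [5.5, 0, 0, 0, 0.0535, 0, -0.1115],
  [5.5, 0, 0, 0, 0.0535, 0, -0.1115],
  [5.5, 0, 0, 0, 0.0535, 0, -0.1115],
  [5.5, 0, 0, 0, 0.0535, 0, -0.1115],
  [5.5, 0, 0, 0, 0.0535, 0, -0.1115],
  [5.5, 0, 0, 0, 0.0535, 0, -0.1115],
  [5.5, 0, 0, 0, 0.0535, 0, -0.1115],
  [5.5, 0, 0, 0, 0.0535, 0, -0.1115],
])

```text
t: 4.73
tool_pos: [0.4231, -0.1823, 0.1283]
tcp_rot: [0.022, 0.972, 0.081, 0.222]
force: [0.2, 0.0, -0.3]
finger_gap: 0.0553
grasp_force: 0.0
```

```bash
cat >> h.py <<'E'
def goal(T,tilt,ysign=-1):
    "remaining shift (cm) and turn (rotvec) to TCP T, tool z=(sin,0,-cos)"
    s=r.read_state();q=s["tcp_rot"];R=Ro.from_quat([q[1],q[2],q[3],q[0]])
    a=np.radians(tilt);z=np.array([np.sin(a),0,-np.cos(a)]);y=np.array([0,ysign,0]);G=np.c_[np.cross(y,z),y,z]
    print(s["t"],"pos",np.array(s["tool_pos"]),"joints",np.array(s["joints"]),"gap",s["finger_gap"],"F",np.array(s["force"]))
    print("shift cm",(np.array(T)-s["tool_pos"])*100,"turn",(Ro.from_matrix(G)*R.inv()).as_rotvec())
E
python3 -c "
from h import *
goal([.439,-.1857,.1015],30)"
```

```text
4.7333 pos [ 0.4231 -0.1823  0.1283] joints [-0.6608  0.2295  2.2333  0.7243  0.4055  0.1112] gap 0.05528842592272584 F [ 0.1912  0.0156 -0.3325]
shift cm [ 1.5878 -0.3359 -2.6827] turn [ 0.084  -0.0746 -0.1447]
```

play_rows([
  [5.5, 0.53, -0.11, -0.9, 0.028, -0.025, -0.048],
  [5.5, 0.53, -0.11, -0.9, 0.028, -0.025, -0.048],
  [5.5, 0.53, -0.11, -0.9, 0.028, -0.025, -0.048],
  [5.5, 0, 0, 0, 0, 0, 0],
  [5.5, 0, 0, 0, 0, 0, 0],
])

```text
t: 5.15
tool_pos: [0.4388, -0.1855, 0.1005]
tcp_rot: [0.0, 0.966, 0.004, 0.258]
force: [0.9, -0.3, 0.2]
finger_gap: 0.055
grasp_force: 0.0
```

```bash
python3 -c "
from h import *
goal([.484,-.1857,.0235],30)"
```

```text
5.15 pos [ 0.4388 -0.1855  0.1005] joints [-0.6751  0.322   2.251   1.1514  0.35   -0.1715] gap 0.05495674574857877 F [ 0.9219 -0.2532  0.1729]
shift cm [ 4.5195 -0.0204 -7.7031] turn [ 0.0022 -0.0014 -0.0074]
```

play_rows([
  [5.5, 0.565, 0, -0.96, 0, 0, 0],
  [5.5, 0.565, 0, -0.96, 0, 0, 0],
  [5.5, 0.565, 0, -0.96, 0, 0, 0],
  [5.5, 0.565, 0, -0.96, 0, 0, 0],
  [5.5, 0.565, 0, -0.96, 0, 0, 0],
  [5.5, 0.565, 0, -0.96, 0, 0, 0],
  [5.5, 0.565, 0, -0.96, 0, 0, 0],
  [5.5, 0.565, 0, -0.96, 0, 0, 0],
])

```text
t: 5.82
tool_pos: [0.4852, -0.1856, 0.0241]
tcp_rot: [0.0, 0.966, 0.005, 0.259]
force: [0.6, 0.3, -0.3]
finger_gap: 0.0551
grasp_force: 0.0
```

play_rows([
  [3.5, 0, 0, 0, 0, 0, 0],
  [1.5, 0, 0, 0, 0, 0, 0],
  [1.5, 0, 0, 0, 0, 0, 0],
  [1.5, 0, 0, 0, 0, 0, 0],
  [1.5, 0, 0, 0, 0, 0, 0],
  [1.5, 0, 0, 0, 0, 0, 0],
], grip_force=60)

```text
t: 6.32
tool_pos: [0.4843, -0.185, 0.0241]
tcp_rot: [-0.001, 0.966, 0.003, 0.259]
force: [-2.0, 4.7, 5.0]
finger_gap: 0.0199
grasp_force: 58.3
```

```bash
python3 -c "
from h import *
goal([.484,-.1857,.0235],30)"
```

```text
6.3167 pos [ 0.4843 -0.185   0.0241] joints [-0.603   0.5601  2.1738  1.6869  0.2922 -0.6653] gap 0.019896241014343927 F [-1.9519  4.6832  4.9913]
shift cm [-0.0269 -0.0706 -0.0588] turn [ 0.0004  0.0002 -0.0067]
```

play_rows([
  [1.5, 0, 0, 0.3, 0, 0, 0],
  [1.5, 0, 0, 0.35, 0, 0, 0],
  [1.5, 0, 0, 0.35, 0, 0, 0],
  [1.5, 0, 0, 0.35, 0, 0, 0],
  [1.5, 0, 0, 0.35, 0, 0, 0],
  [1.5, 0, 0, 0.35, 0, 0, 0],
  [1.5, 0, 0, 0.35, 0, 0, 0],
])

```text
t: 6.9
tool_pos: [0.4842, -0.185, 0.0475]
tcp_rot: [-0.001, 0.966, 0.003, 0.258]
force: [7.5, 2.7, -11.4]
finger_gap: 0.0196
grasp_force: 59.1
```

play_rows([
  [1.5, 0, 0, 0.2, 0, 0, 0],
  [1.5, 0, 0, 0.2, 0, 0, 0],
  [1.5, 0, 0, 0.1, 0, 0, 0],
  [1.5, 0, 0, 0, 0, 0, 0],
  [1.5, 0, 0, 0, 0, 0, 0],
])

```text
t: 7.32
tool_pos: [0.4842, -0.185, 0.0524]
tcp_rot: [-0.001, 0.966, 0.003, 0.258]
force: [7.8, 3.7, -9.7]
finger_gap: 0.0198
grasp_force: 61.1
```

play_rows([
  [1.5, 0, 0, 0.1, 0, 0, 0],
  [1.5, 0, 0, 0.1, 0, 0, 0],
  [1.5, 0, 0, 0, 0, 0, 0],
  [1.5, 0, 0, 0, 0, 0, 0],
])

```text
t: 7.65
tool_pos: [0.484, -0.1849, 0.0528]
tcp_rot: [-0.001, 0.966, 0.003, 0.257]
force: [24.7, 1.0, -43.0]
finger_gap: 0.0199
grasp_force: 62.8
```

```bash
python3 - <<'E'
from h import *
goal([.484,-.1857,.0515],30)
im,d=get_image("scene");cv2.imwrite("pics/s2.png",cv2.resize(im[180:380,220:520],None,fx=2.5,fy=2.5))
W=cloud("scene",d).reshape(-1,3);m=W[(np.hypot(W[:,0]-.5505,W[:,1]+.1855)<.035)&(W[:,2]>.155)]
t=m[m[:,2]>.170];print(len(m),"top",np.percentile(m[:,2],[50,90,97]),"ctr",(t.min(0)+t.max(0))/2,cv2.minEnclosingCircle((t[:,:2]*1000).astype(np.float32)) if len(t)>3 else 0)
E
```

```text
7.65 pos [ 0.484  -0.1849  0.0528] joints [-0.6023  0.4874  2.1707  1.421   0.2917 -0.3876] gap 0.019874026573205087 F [ 24.7412   0.9645 -42.9536]
shift cm [ 0.0012 -0.079  -0.1301] turn [-0.0005 -0.0038 -0.0064]
511 top [0.1706 0.1764 0.1773] ctr [ 0.5492 -0.1861  0.1744] ((548.994873046875, -186.2730712890625), 23.917884826660156)
```

View pics/s2.png

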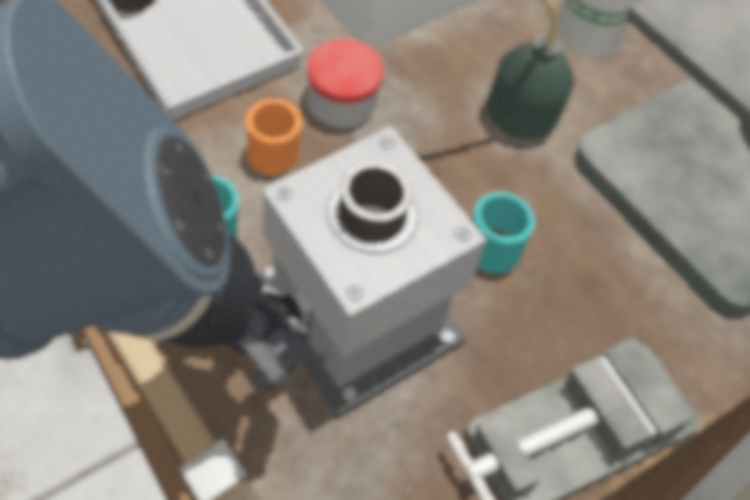

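The rod is on its upper stop (43 N at the wrist). The picture shows the coupling standing proud of the rim at crop px (375,190), top at 0.1765, centre (0.5495,-0.186). I'll relax, open and back off.

play_rows([
  [1.5, 0, 0, -0.2, 0, 0, 0],
  [1.5, 0, 0, -0.05, 0, 0, 0],
  [5.5, 0, 0, 0, 0, 0, 0],
  [5.5, 0, 0, 0, 0, 0, 0],
  [5.5, 0, 0, 0, 0, 0, 0],
  [5.5, 0, 0, 0, 0, 0, 0],
  [5.5, -0.3, 0, 0.5, 0, 0, 0],
  [5.5, -1, 0, 1.7, 0, 0, 0],
])

```text
t: 8.37
tool_pos: [0.471, -0.1854, 0.0723]
tcp_rot: [-0.001, 0.966, 0.002, 0.257]
force: [-0.2, 0.2, 1.0]
finger_gap: 0.0549
grasp_force: 0.0
```

play_rows([
  [5.5, -1.2, 0, 2, 0, 0, 0],
  [5.5, -1.2, 0, 2, 0, 0, 0],
  [6.5, -1.2, 0, 2, 0, 0, 0],
  [7, -0.5, 0, 3, 0, 0, 0],
  [7, 0, 0, 3, 0, 0.05, 0],
  [7, 0, 0, 3, 0, 0.08, 0],
  [7, 0, 0, 1, 0, 0.1, 0],
  [7, 0, 0, 0, 0, 0.1, 0],
])

```text
t: 9.03
tool_pos: [0.4323, -0.1853, 0.2208]
tcp_rot: [-0.002, 0.993, 0.003, 0.115]
force: [1.3, 0.7, -0.6]
finger_gap: 0.07
grasp_force: 0.0
```

```bash
python3 - <<'E'
from h import *
goal([.5495,-.186,.1535],0)
im,d=get_image("scene")
W=cloud("scene",d).reshape(-1,3);m=W[(np.hypot(W[:,0]-.5505,W[:,1]+.1855)<.035)&(W[:,2]>.155)]
print(len(m),np.percentile(m[:,2],[50,90,97]))
for o in nets.spot_in("scene","knockout_grip")[:2]:print(o["conf"],w("scene",o["centre"]))
E
```

```text
9.0333 pos [ 0.4323 -0.1853  0.2208] joints [-0.577   0.1262  1.9943  0.1737  0.8371  0.8825] gap 0.06996081767622696 F [ 1.2782  0.6697 -0.6264]
shift cm [11.7202 -0.0682 -6.7324] turn [-0.0038  0.2304 -0.0066]
509 [0.1703 0.1758 0.1767]
0.81 [ 0.4789 -0.1856  0.0776]
0.39 [ 0.5227 -0.2148  0.1359]
```

play_rows([
  [7, 2.9, 0, 0, 0, 0.057, 0],
  [7, 2.9, 0, 0, 0, 0.057, 0],
  [7, 2.9, 0, 0, 0, 0.057, 0],
  [7, 3.0, -0.1, 0, 0, 0.059, 0],
  [7, 0, 0, -1.5, 0, 0, 0],
  [7, 0, 0, -1, 0, 0, 0],
  [7, 0, 0, 0, 0, 0, 0],
])

```text
t: 9.72
tool_pos: [0.5471, -0.1838, 0.189]
tcp_rot: [-0.008, 1.0, 0.004, -0.001]
force: [-0.5, 0.5, -0.6]
finger_gap: 0.0699
grasp_force: 0.0
```

```bash
python3 - <<'E'
from h import *
goal([.5495,-.186,.1535],0)
im,d=get_image("scene");cv2.imwrite("pics/s3.png",cv2.resize(im[180:380,260:500],None,fx=3,fy=3))
E
```

```text
9.7167 pos [ 0.5471 -0.1838  0.189 ] joints [-0.4108  0.4486  1.6177  0.0148  1.0835  1.1443] gap 0.06987783497494832 F [-0.5093  0.5093 -0.5675]
shift cm [ 0.2399 -0.2192 -3.548 ] turn [-0.0152 -0.0022 -0.0087]
```

View pics/s3.png

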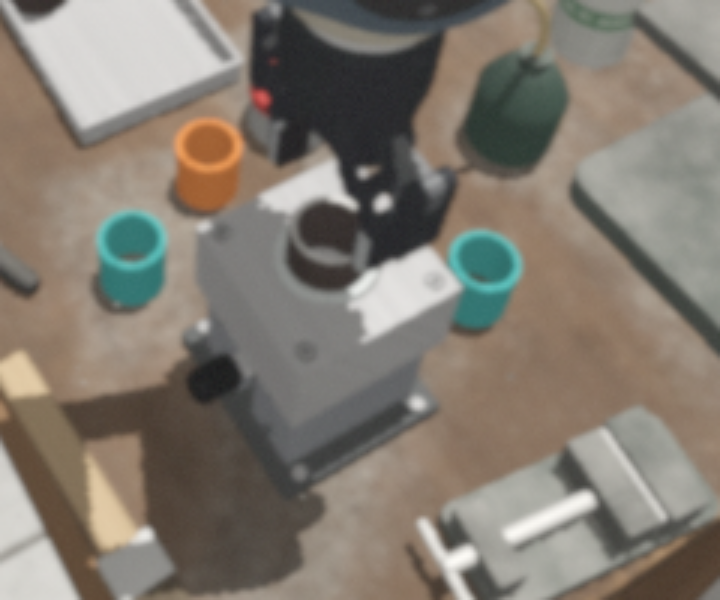

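```bash
python3 - <<'E'
from h import *
f=lambda p:(proj("scene",p)-[260,180])*3
for dz in(0,.01):
  print("tips",f([.5471,-.1838+.035,.189+dz]),f([.5471,-.1838-.035,.189+dz]),f([.5471+.011,-.1838-.035,.189+dz]),f([.5471-.011,-.1838-.035,.189+dz]))
print("coup",f([.5495,-.186,.176]))
E
```

```text
tips [289.7881 168.8584] [363.1559 261.1421] [379.8238 252.2275] [346.3024 270.156 ]
tips [291.0315 158.3477] [365.3321 251.0379] [382.1808 242.0764] [348.2936 260.1004]
coup [329.0353 227.7374]
```

The fingers straddle the coupling where the projection puts them, so I'll go down and grip.

play_rows([
  [7, 0.2, -0.2, 0, -0.015, 0, -0.009],
  [7, 0, 0, -0.9, 0, 0, 0],
  [7, 0, 0, -0.9, 0, 0, 0],
  [7, 0, 0, -0.9, 0, 0, 0],
  [7, 0, 0, -0.75, 0, 0, 0],
  [7, 0, 0, 0, 0, 0, 0],
])

```text
t: 10.27
tool_pos: [0.5503, -0.1864, 0.1559]
tcp_rot: [0.001, 1.0, -0.001, -0.001]
force: [0.2, 0.0, 0.3]
finger_gap: 0.0699
grasp_force: 0.0
```

play_rows([
  [5.5, 0, 0, 0, 0, 0, 0],
  [4.2, 0, 0, 0, 0, 0, 0],
  [4.2, 0, 0, 0, 0, 0, 0],
  [4.2, 0, 0, 0, 0, 0, 0],
  [4.2, 0, 0, 0, 0, 0, 0],
], grip_force=50)

```text
t: 10.68
tool_pos: [0.5514, -0.1867, 0.1582]
tcp_rot: [0.002, 1.0, -0.001, 0.001]
force: [0.9, 0.2, 0.3]
finger_gap: 0.0451
grasp_force: 51.4
```

play_rows([
  [4.2, 0, 0, 0.4, 0, 0, 0],
  [4.2, 0, 0, 0.6, 0, 0, 0],
  [4.2, 0, 0, 0.8, 0, 0, 0],
  [4.2, 0, 0, 1.2, 0, 0, 0],
  [4.2, 0, 0, 1.6, 0, 0, 0],
  [4.2, 0, 0, 2, 0, 0, 0],
  [4.2, 0, 0, 1, 0, 0, 0],
  [4.2, 0, 0, 0, 0, 0, 0],
])

```text
t: 11.35
tool_pos: [0.5522, -0.1871, 0.237]
tcp_rot: [0.003, 1.0, -0.001, 0.003]
force: [-0.1, -0.2, -1.1]
finger_gap: 0.0449
grasp_force: 51.4
```

```bash
python3 - <<'E'
from h import *
goal([.582,.1105,.1],0)
im,d=get_image("scene");cv2.imwrite("pics/s4.png",cv2.resize(im[140:340,260:500],None,fx=3,fy=3))
W=cloud("scene",d).reshape(-1,3)
p=r.read_state()["tool_pos"]
m=W[(np.hypot(W[:,0]-p[0],W[:,1]-p[1])<.03)&(W[:,2]>.155)&(W[:,2]<.24)];print(len(m),np.percentile(m[:,2],[0,2,10,50]))
E
```

```text
11.35 pos [ 0.5522 -0.1871  0.237 ] joints [-0.4053  0.4016  1.5623 -0.0031  1.1702  1.1678] gap 0.04492443133996446 F [-0.0832 -0.2162 -1.0824]
shift cm [  2.9765  29.7634 -13.7015] turn [0.0056 0.0058 0.0011]
527 [0.2017 0.2051 0.2079 0.2221]
```

View pics/s4.png

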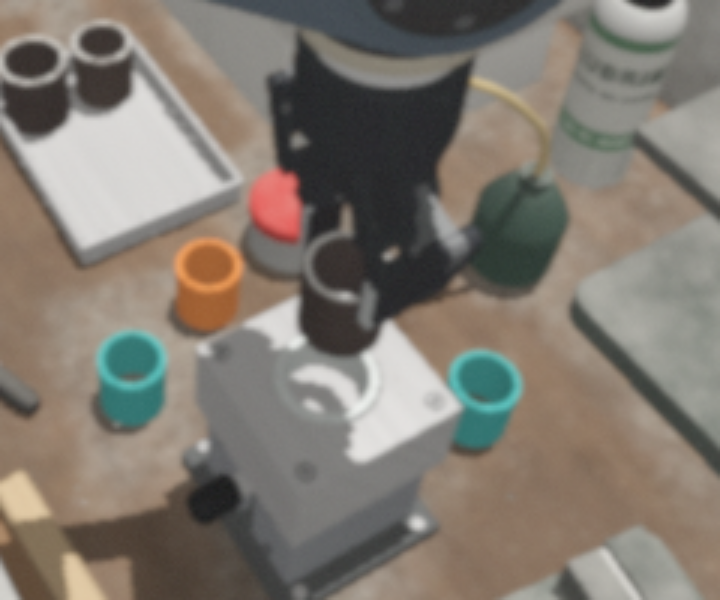

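The coupling is held upright and clear of the bore (crop px 340,290), with its underside at about 0.204, which is 33 mm below the TCP. Next, to the tray.

play_rows([
  [4.2, 0.3, 2, 0, 0, 0, 0],
  [4.2, 0.4, 3.7, 0, 0, 0, 0],
  [4.2, 0.4, 4, 0, 0.003, 0.003, 0],
  [4.2, 0.4, 4, 0, 0.003, 0.003, 0],
  [4.2, 0.4, 4, 0, 0, 0, 0],
  [4.2, 0.4, 4, 0, 0, 0, 0],
  [4.2, 0.4, 4, 0, 0, 0, 0],
  [4.2, 0.3, 3, 0, 0, 0, 0],
])

```text
t: 12.07
tool_pos: [0.5806, 0.1032, 0.2328]
tcp_rot: [-0.001, 1.0, -0.0, -0.003]
force: [0.6, -0.1, -2.6]
finger_gap: 0.0453
grasp_force: 51.6
```

play_rows([
  [4.2, 0, 1, 0, 0, 0, 0],
  [4.2, 0, 0, -2, 0, 0, 0],
  [4.2, 0, 0, -3, 0, 0, 0],
  [4.2, 0, 0, -3, 0, 0, 0],
  [4.2, 0, 0, -3, 0, 0, 0],
  [4.2, 0, 0, -2.5, 0, 0, 0],
  [4.2, 0, 0, -1.5, 0, 0, 0],
  [4.2, 0, 0, 0, 0, 0, 0],
])

```text
t: 12.73
tool_pos: [0.5787, 0.1095, 0.0797]
tcp_rot: [-0.001, 1.0, -0.001, -0.006]
force: [0.2, -0.2, -2.4]
finger_gap: 0.0449
grasp_force: 51.8
```

```bash
python3 - <<'E'
from h import *
goal([.582,.1105,.037],0)
im,d=get_image("scene");cv2.imwrite("pics/s5.png",cv2.resize(im[110:260,210:390],None,fx=4,fy=4))
E
```

```text
12.7333 pos [0.5787 0.1095 0.0797] joints [0.1068 0.614  1.6544 0.0036 0.8848 1.6767] gap 0.04486833957076485 F [ 0.2055 -0.1755 -2.3549]
shift cm [ 0.3312  0.0985 -4.2689] turn [-0.0015 -0.0118  0.0014]
```

View pics/s5.png

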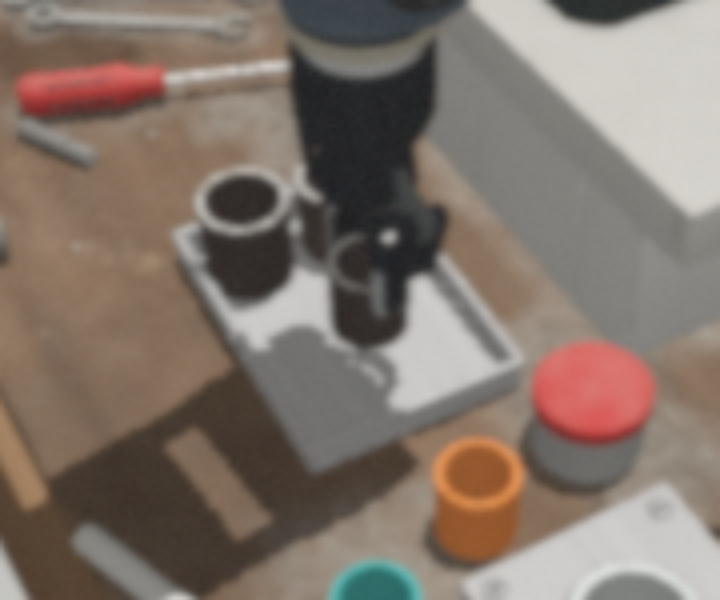

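The coupling hangs over the free half of the tray (underside px 368,340 in the crop), clear of its neighbours. I'll lower gently.

play_rows([
  [4.2, 0.3, 0.1, -1, 0, -0.01, 0],
  [4.2, 0, 0, -1, 0, 0, 0],
  [4.2, 0, 0, -0.8, 0, 0, 0],
  [4.2, 0, 0, -0.5, 0, 0, 0],
  [4.2, 0, 0, -0.2, 0, 0, 0],
  [4.2, 0, 0, 0, 0, 0, 0],
])

```text
t: 13.28
tool_pos: [0.584, 0.1113, 0.0486]
tcp_rot: [-0.001, 1.0, -0.001, 0.002]
force: [-0.8, 0.0, -2.1]
finger_gap: 0.045
grasp_force: 51.8
```

play_rows([
  [4.2, 0, 0, -0.1, 0, 0, 0],
  [4.2, 0, 0, -0.1, 0, 0, 0],
  [4.2, 0, 0, -0.1, 0, 0, 0],
  [4.2, 0, 0, -0.1, 0, 0, 0],
])

```text
t: 13.62
tool_pos: [0.5843, 0.1113, 0.0451]
tcp_rot: [-0.001, 1.0, -0.001, 0.003]
force: [0.4, -0.0, -1.6]
finger_gap: 0.0453
grasp_force: 51.8
```

play_rows([
  [4.2, 0, 0, -0.15, 0, 0, 0],
  [4.2, 0, 0, -0.15, 0, 0, 0],
  [4.2, 0, 0, -0.1, 0, 0, 0],
  [4.2, 0, 0, -0.1, 0, 0, 0],
  [4.2, 0, 0, 0, 0, 0, 0],
])

```text
t: 14.03
tool_pos: [0.5841, 0.1113, 0.0397]
tcp_rot: [-0.001, 1.0, -0.001, 0.002]
force: [0.2, -0.6, -1.5]
finger_gap: 0.0451
grasp_force: 51.8
```

```bash
python3 - <<'E'
from h import *
goal([.582,.1105,.036],0)
im,d=get_image("scene")
W=cloud("scene",d);c=W[...,:2]-[.584,.111]
m=W[(np.hypot(c[...,0],c[...,1])<.032)&(W[...,2]<.1)];
for lo in np.arange(0,.03,.002):
    k=m[(m[:,2]>=lo)&(m[:,2]<lo+.002)];print(round(lo,3),len(k))
E
```

```text
14.0333 pos [0.5841 0.1113 0.0397] joints [0.1092 0.6772 1.6634 0.0025 0.7958 1.6794] gap 0.04510568928799489 F [ 0.182  -0.5836 -1.4585]
shift cm [-0.2116 -0.0782 -0.3656] turn [-0.0023  0.005   0.0011]
0.0 45
0.002 82
0.004 16
0.006 7
0.008 8
0.01 12
0.012 9
0.014 14
0.016 12
0.018 11
0.02 13
0.022 12
0.024 15
0.026 15
0.028 9
```

play_rows([
  [4.2, 0, 0, -0.08, 0, 0, 0],
  [4.2, 0, 0, -0.08, 0, 0, 0],
  [4.2, 0, 0, -0.08, 0, 0, 0],
  [4.2, 0, 0, 0, 0, 0, 0],
])

```text
t: 14.42
tool_pos: [0.5841, 0.1113, 0.0373]
tcp_rot: [-0.001, 1.0, -0.0, 0.003]
force: [0.2, 0.6, -1.6]
finger_gap: 0.0452
grasp_force: 51.8
```

play_rows([
  [4.2, 0, 0, -0.06, 0, 0, 0],
  [4.2, 0, 0, -0.06, 0, 0, 0],
  [4.2, 0, 0, 0, 0, 0, 0],
])

```text
t: 14.67
tool_pos: [0.5843, 0.1113, 0.0364]
tcp_rot: [-0.001, 1.0, -0.001, 0.003]
force: [-0.0, 0.8, -0.3]
finger_gap: 0.0452
grasp_force: 52.0
```

play_rows([
  [4.2, 0, 0, -0.04, 0, 0, 0],
  [4.2, 0, 0, -0.04, 0, 0, 0],
  [4.2, 0, 0, 0, 0, 0, 0],
])

```text
t: 14.92
tool_pos: [0.5845, 0.1114, 0.0363]
tcp_rot: [-0.001, 1.0, -0.001, 0.003]
force: [-2.2, -0.4, 7.4]
finger_gap: 0.0451
grasp_force: 52.8
```

It's on the floor (7 N). I'll open and rise.

play_rows([
  [4.2, 0, 0, 0.03, 0, 0, 0],
  [4.6, 0, 0, 0, 0, 0, 0],
  [5, 0, 0, 0, 0, 0, 0],
  [5.6, 0, 0, 0, 0, 0, 0],
  [6.2, 0, 0, 0, 0, 0, 0],
  [6.2, 0, 0, 0, 0, 0, 0],
  [6.2, 0, 0, 0.5, 0, 0, 0],
  [6.2, 0, 0, 1, 0, 0, 0],
], grip_force=20)

```text
t: 15.58
tool_pos: [0.5835, 0.1112, 0.0503]
tcp_rot: [-0.001, 1.0, -0.001, 0.002]
force: [-0.3, -0.2, -1.1]
finger_gap: 0.0618
grasp_force: 0.0
```

play_rows([
  [6.2, 0, 0, 2, 0, 0, 0],
  [6.2, 0, 0, 3, 0, 0, 0],
  [6.2, 0, 0, 4, 0, 0, 0],
  [6.2, 0, 0, 4, 0, 0, 0],
  [6.2, 0, 0, 4, 0, 0, 0],
  [5.5, -3, -1, 1, 0, 0, 0],
  [5.5, -3, -3, 0, 0, 0, 0],
  [5.5, -3, -3, 0, 0, 0, 0],
])

```text
t: 16.25
tool_pos: [0.4943, 0.0423, 0.2325]
tcp_rot: [-0.001, 1.0, 0.0, 0.004]
force: [1.0, -1.5, -0.6]
finger_gap: 0.055
grasp_force: 0.0
```

```bash
python3 - <<'E'
from h import *
goal([.415,-.186,.16],30)
im,d=get_image("scene");cv2.imwrite("pics/s6.png",cv2.resize(im[110:260,210:390],None,fx=4,fy=4))
for o in nets.spot_in("scene","knockout_grip")[:2]:print(o["conf"],w("scene",o["centre"]))
W=cloud("scene",d).reshape(-1,3);m=W[(np.hypot(W[:,0]-.584,W[:,1]-.111)<.035)&(W[:,2]>.045)&(W[:,2]<.06)]
print(len(m),cv2.minEnclosingCircle((m[:,:2]*1000).astype(np.float32)),np.percentile(m[:,2],[50,97]))
E
```

```text
16.25 pos [0.4943 0.0423 0.2325] joints [-0.0098  0.2474  1.7913  0.0027  1.0947  1.5588] gap 0.054965877960361696 F [ 1.039  -1.4527 -0.6157]
shift cm [ -7.9325 -22.8281  -7.2485] turn [-0.002  -0.5154 -0.0015]
0.62 [ 0.5381 -0.1868  0.1254]
0.43 [0.5434 0.2058 0.0406]
147 ((582.39794921875, 109.85578155517578), 24.342355728149414) [0.0511 0.0544]
```

View pics/s6.png

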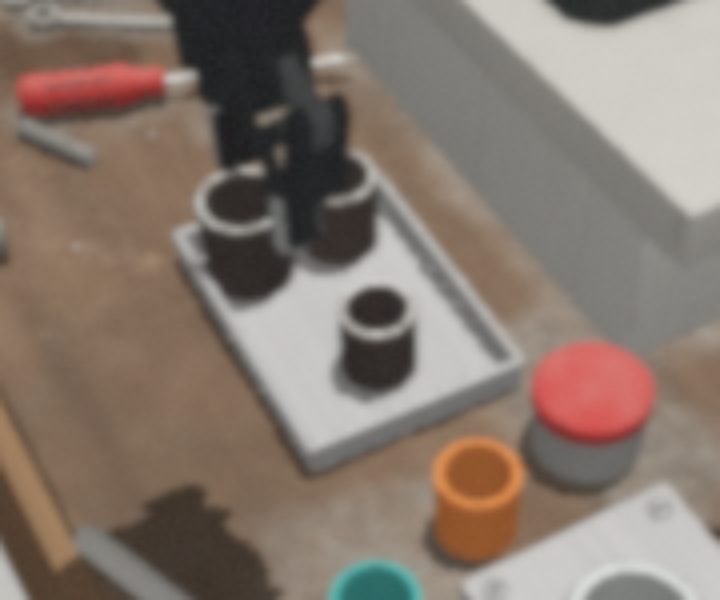

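The coupling stands upright alone in the free half (px 378,340 in the crop) and the other two are undisturbed. Now back to the knockout grip.

play_rows([
  [5.5, -1.2, -2.8, 0, 0, -0.064, 0],
  [5.5, -1.2, -2.8, 0, 0, -0.064, 0],
  [5.5, -1.2, -2.8, 0, 0, -0.064, 0],
  [5.5, -1.2, -2.8, 0, 0, -0.064, 0],
  [5.5, -1, -2.8, 0, 0, -0.064, 0],
  [5.5, -1, -2.8, 0, 0, -0.064, 0],
  [5.5, -1, -2.8, 0, 0, -0.064, 0],
  [5.5, -0.5, -2.8, 0, 0, -0.064, 0],
])

```text
t: 17.02
tool_pos: [0.4139, -0.1749, 0.2318]
tcp_rot: [-0.001, 0.968, 0.0, 0.249]
force: [0.1, 0.8, 1.1]
finger_gap: 0.055
grasp_force: 0.0
```

play_rows([
  [5.5, 0.3, -0.2, -2.2, 0, 0, 0],
  [5.5, 0.3, -0.2, -2.2, 0, 0, 0],
  [5.5, 0.3, 0, -2.2, 0, 0, 0],
  [5.5, 0.3, 0, -2.2, 0, 0, 0],
  [5.5, 0, 0, 0, 0, 0, 0],
  [5.5, 0, 0, 0, 0, 0, 0],
])

```text
t: 17.52
tool_pos: [0.4266, -0.1774, 0.1428]
tcp_rot: [-0.003, 0.969, 0.0, 0.247]
force: [-0.4, -0.6, -0.3]
finger_gap: 0.0548
grasp_force: 0.0
```

```bash
python3 - <<'E'
from h import *
goal([.439,-.1855,.1295],30)
E
```

```text
17.5167 pos [ 0.4266 -0.1774  0.1428] joints [-0.6718  0.1972  2.2447  0.82    0.4269  0.1883] gap 0.05482273522729169 F [-0.4152 -0.6015 -0.2759]
shift cm [ 1.2368 -0.813  -1.327 ] turn [-0.0064 -0.0251 -0.0021]
```

play_rows([
  [5.5, 0.6, -0.4, -0.65, -0.003, -0.012, -0.001],
  [5.5, 0.6, -0.4, -0.65, -0.003, -0.012, -0.001],
  [5.5, 0, 0, 0, 0, 0, 0],
  [5.5, 0, 0, 0, 0, 0, 0],
])

```text
t: 17.85
tool_pos: [0.4389, -0.1857, 0.1309]
tcp_rot: [0.001, 0.966, 0.0, 0.259]
force: [0.0, 0.2, -0.2]
finger_gap: 0.0552
grasp_force: 0.0
```

```bash
python3 - <<'E'
from h import *
goal([.484,-.1855,.0515],30)
im,d=get_image("scene")
for o in nets.spot_in("scene","knockout_grip")[:2]:print(o["conf"],w("scene",o["centre"]))
E
```

```text
17.85 pos [ 0.4389 -0.1857  0.1309] joints [-0.6746  0.2468  2.2356  0.9554  0.3919  0.0471] gap 0.0551699930021573 F [ 0.0214  0.1535 -0.2321]
shift cm [ 4.5057  0.0232 -7.9438] turn [0.0013 0.0009 0.    ]
0.55 [ 0.5408 -0.1873  0.1266]
0.37 [ 0.5364 -0.2074  0.1314]
```

play_rows([
  [5.5, 0.56, 0, -1, 0, 0, 0],
  [5.5, 0.56, 0, -1, 0, 0, 0],
  [5.5, 0.56, 0, -1, 0, 0, 0],
  [5.5, 0.56, 0, -1, 0, 0, 0],
  [5.5, 0.56, 0, -1, 0, 0, 0],
  [5.5, 0.56, 0, -1, 0, 0, 0],
  [5.5, 0.56, 0, -1, 0, 0, 0],
  [5.5, 0.56, 0, -0.95, 0, 0, 0],
])

```text
t: 18.62
tool_pos: [0.484, -0.1856, 0.0506]
tcp_rot: [0.001, 0.966, 0.0, 0.259]
force: [-0.0, -0.3, -0.0]
finger_gap: 0.0546
grasp_force: 0.0
```

play_rows([
  [3.5, 0, 0, 0, 0, 0, 0],
  [1.5, 0, 0, 0, 0, 0, 0],
  [1.5, 0, 0, 0, 0, 0, 0],
  [1.5, 0, 0, 0, 0, 0, 0],
  [1.5, 0, 0, 0, 0, 0, 0],
], grip_force=60)

```text
t: 19.03
tool_pos: [0.4832, -0.185, 0.0508]
tcp_rot: [0.0, 0.966, 0.0, 0.259]
force: [-1.9, 6.0, 4.8]
finger_gap: 0.0202
grasp_force: 59.2
```

play_rows([
  [1.5, 0, 0, -0.3, 0, 0, 0],
  [1.5, 0, 0, -0.35, 0, 0, 0],
  [1.5, 0, 0, -0.35, 0, 0, 0],
  [1.5, 0, 0, -0.35, 0, 0, 0],
  [1.5, 0, 0, -0.35, 0, 0, 0],
  [1.5, 0, 0, -0.3, 0, 0, 0],
  [1.5, 0, 0, -0.2, 0, 0, 0],
  [1.5, 0, 0, 0, 0, 0, 0],
])

```text
t: 19.7
tool_pos: [0.4832, -0.185, 0.0284]
tcp_rot: [0.0, 0.966, 0.0, 0.259]
force: [2.1, 5.6, -2.8]
finger_gap: 0.02
grasp_force: 58.6
```

play_rows([
  [1.5, 0, 0, -0.2, 0, 0, 0],
  [1.5, 0, 0, -0.2, 0, 0, 0],
  [1.5, 0, 0, -0.1, 0, 0, 0],
  [1.5, 0, 0, -0.1, 0, 0, 0],
  [1.5, 0, 0, 0, 0, 0, 0],
])

```text
t: 20.12
tool_pos: [0.4833, -0.1851, 0.0239]
tcp_rot: [0.0, 0.966, 0.0, 0.26]
force: [-14.1, 8.4, 27.9]
finger_gap: 0.0202
grasp_force: 62.4
```

play_rows([
  [1.5, 0, 0, -0.1, 0, 0, 0],
  [1.5, 0, 0, 0, 0, 0, 0],
  [1.5, 0, 0, 0, 0, 0, 0],
])

```text
t: 20.37
tool_pos: [0.4834, -0.1851, 0.0237]
tcp_rot: [0.0, 0.965, 0.0, 0.261]
force: [-23.0, 9.5, 44.9]
finger_gap: 0.0202
grasp_force: 64.4
```

Lower stop reached (45 N, and the TCP height matches the first grasp). I'll relax, release and withdraw.

play_rows([
  [1.5, 0, 0, 0.1, 0, 0, 0],
  [1.5, 0, 0, 0.08, 0, 0, 0],
  [5.5, 0, 0, 0, 0, 0, 0],
  [5.5, 0, 0, 0, 0, 0, 0],
  [5.5, 0, 0, 0, 0, 0, 0],
  [5.5, 0, 0, 0, 0, 0, 0],
  [5.5, -0.3, 0, 0.5, 0, 0, 0],
  [5.5, -1, 0, 1.7, 0, 0, 0],
])

```text
t: 21.03
tool_pos: [0.4702, -0.1855, 0.0437]
tcp_rot: [-0.0, 0.966, -0.0, 0.258]
force: [-0.8, 0.2, 1.0]
finger_gap: 0.0547
grasp_force: 0.0
```

play_rows([
  [5.5, -1.2, 0, 2, 0, 0, 0],
  [5.5, -1.2, 0, 2, 0, 0, 0],
  [5.5, -1.2, 0, 2, 0, 0, 0],
  [5.5, -1.2, 0, 2, 0, 0, 0],
  [5.5, -1, 2, 2, 0, 0, 0],
  [5.5, -1, 3, 2, 0, 0, 0],
  [5.5, 0, 3, 1, 0, 0, 0],
  [5.5, 0, 3, 0, 0, 0, 0],
])

```text
t: 21.7
tool_pos: [0.4026, -0.0754, 0.1772]
tcp_rot: [0.002, 0.965, -0.001, 0.261]
force: [1.0, 0.2, -0.0]
finger_gap: 0.0549
grasp_force: 0.0
```

play_rows([
  [5.5, 0, 3, 0.5, 0, 0, 0],
  [5.5, 0, 3, 0, 0, 0, 0],
  [5.5, 0, 3, 0, 0, 0, 0],
  [5.5, 0, 0, 0, 0, 0, 0],
  [5.5, 0, 0, 0, 0, 0, 0],
  [5.5, 0, 0, 0, 0, 0, 0],
])

```text
t: 22.2
tool_pos: [0.4024, -0.0021, 0.179]
tcp_rot: [0.001, 0.966, 0.0, 0.257]
force: [0.5, 0.5, -1.2]
finger_gap: 0.055
grasp_force: 0.0
```

```bash
python3 - <<'E'
from h import *
goal([.484,-.1855,.0515],30)
im,d=get_image("scene");cv2.imwrite("pics/s7.png",cv2.resize(im[110:350,200:460],None,fx=2.5,fy=2.5))
W=cloud("scene",d).reshape(-1,3)
for o in nets.spot_in("scene","knockout_grip")[:2]:print(o["conf"],w("scene",o["centre"]))
g=W[(W[:,0]>.455)&(W[:,0]<.485)&(abs(W[:,1]+.1855)<.012)&(W[:,2]>.02)];print(len(g),"grip top",np.percentile(g[:,2],[50,90,99]) if len(g) else 0)
m=W[(np.hypot(W[:,0]-.582,W[:,1]-.110)<.035)&(W[:,2]>.045)&(W[:,2]<.06)]
print(len(m),cv2.minEnclosingCircle((m[:,:2]*1000).astype(np.float32)))
E
```

```text
22.2 pos [ 0.4024 -0.0021  0.179 ] joints [-0.1789 -0.0325  2.3835  0.3087  0.29    1.1174] gap 0.05499336954980537 F [ 0.4839  0.5061 -1.19  ]
shift cm [  8.1617 -18.3373 -12.7467] turn [ 0.002  -0.0034 -0.0003]
0.58 [ 0.4857 -0.188   0.0535]
171 grip top [0.0478 0.0513 0.0525]
153 ((581.0484619140625, 110.32266998291016), 25.74244499206543)
```

View pics/s7.png

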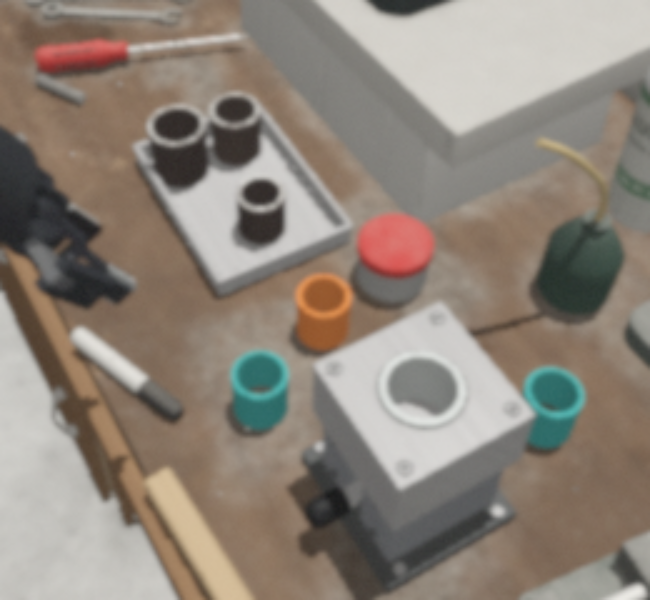

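The picture shows the grip down at crop px (327,505), its top at 51–52 mm as at the start. The bore is empty (422,390), the coupling stands upright in the free half (262,210), and the other two are in place. The arm is clear, so I'm handing in.

```bash
python3 -c "
from plant import ticket
print(ticket.sign_off())"
```

```text
the job is handed in; nothing more can be done
None
```

The job is done and handed in at about 22 s: coupling knocked out and standing upright in the tray's free half, the other two couplings left in place, and the knockout rod fully down again.

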